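Check the groove depth of a gasket plate and record it

TASK

Take the depth gauge from its stand, lower its thin probe into the groove of the white plate and press slowly straight down until the gauge's base sits flat on the plate; hold it there for a second with about 10 N on the base, never more than 35 N. Then put the gauge back upright in its stand with its probe in the well, without knocking the probe, and let go. Finally slide the black marker on the record board to the middle of the band for the depth that the gauge shows: yellow for less than 8 mm, green for 8 to 12 mm, red for more than 12 mm; disturb nothing else.

Things in the scene. Friction and masses are not known exactly. Their poses are not given: they have to be found in the camera images.
- gauge: Depth gauge, 0.3 kg, loose. Origin: centre of its flat sole. z up; the steel base foot is 70 (x) x 28 (y) x 10 mm high; on it a blue grip body 30 (x) x 24 (y) x 50 mm, top 60 mm above the sole, which is held across its 24 mm width (y). A probe of 5 mm diameter with a round tip runs through the centre, along z.
- probe (a joint): How far the probe is pushed up, m: 0 = fully out, tip 18 mm below the sole (start); 0.018 = tip level with the sole. Groove depth with the sole flat = 0.018 - joint. A light spring and a brake resist with 3.5 (out) to 4.5 N (in); a touch under 3 N does not move it. It stays where pushed, so the reading is kept. To put it out again: gauge in its stand, push the red head down with about 4 N.
- probe_tip (a point): The very tip of the probe (lowest point), gauge axes.
- probe_head (a point): Top centre of the probe's red 12 mm head above the blue body. It is 66 mm above the sole with the probe fully out and rises by the joint value, so groove depth = 84 mm less its height above the sole.
- plate: White plate 110 x 110 x 30 mm on a blue 120 x 120 x 8 mm holder, fixed. Origin: underside centre of the holder; the plate's flat top is 38 mm above it. A straight groove with a dark floor, 9 mm wide (x) and 90 mm long (y, ends closed), runs along y through the centre; upright walls, no chamfer, unknown depth of 4 to 16 mm, the same all along.
- stand: Grey gauge stand 90 (x) x 60 (y) x 30 mm, fixed. Origin: underside centre. In the middle of its top a round well 22 mm wide, 26 mm deep for the probe; the gauge's sole rests on the top, gauge x along stand x at the start.
- recorder: White record board 90 (x) x 210 (y) x 14 mm, fixed. Origin: underside centre. The marker runs along y at x = 0. Bands 36 mm long, across the track, centred at y = -70 (grey, park), -30 (yellow), +10 (green), +50 mm (red).
- marker (a joint): Marker position along the board's +y, m, 0 to 0.13; it is over board y = joint - 0.070. Band centres: 0.04 yellow, 0.08 green, 0.12 red. Starts in the grey park band. Slides with about 1.5 N and stays where it is left.
- marker_top (a point): Top centre of the black marker block, 30 (x) x 20 (y) x 40 mm high, its top 55 mm above the board's underside; board axes. A thin pointer bar crosses the bands at its centre.
- amber_bottle: Bystander: brown bottle, 56 mm diameter, 120 mm high, origin underside centre.
- beaker: Bystander: clear glass beaker, 66 mm diameter, 80 mm high, origin underside centre.
- white_jar: Bystander: white jar with blue cap, 60 mm diameter, 60 mm high, origin underside centre.
Not all that is in view belongs to the job. Leave any brown look-alike of the gauge alone.

How it is judged:
By the outcome, as a careful person would: the job done as asked, in the order asked, and still so for the second after the job is handed in, with the robot touching nothing.
It also fails if it takes over 72 s, if anything falls off the work surface, if the arm or the gripper's body presses on something with over 40 N, if the wrist force passes 120 N, or if a joint passes its speed limit or range.

ROBOT

A 6-joint arm with a two-finger parallel gripper is mounted at the origin on the work surface. World frame = base frame: x ahead of the robot, y to its left, z up, the work surface at z = 0. Lengths are in m, angles in degrees, forces in N, time in s.
With the tool pointing down it reaches from about 0.25 to 0.725 m from the base axis. Payload 9.7 kg.
Tool frame: the origin (TCP) lies midway between the tips of the shut fingers; the grasp point (between the pads) lies 19 mm behind it; z points along the fingers, y is the line along which they close (so a half turn about z gives the same grasp; the last joint's range is limited). The gripper opens to 85 mm and grips with 20 to 120 N. Pads are 22 mm wide; open, the fingers measure 114 mm over their backs; the gripper's body (76 mm by 85 mm) begins 54 mm behind the grasp point. The pads swing forward as they close: fully open they stand 13 mm farther back than shut.
Start: joints at [-63.942, 4.979, 10.078, 95.1, 0, 90], TCP at [0.242, -0.494, 0.231] pointing down, gripper open.
Joint ranges: [-179.16, 179.16], [-48.56, 103.87], [-65.8, 70.77], [-126.05, 130.52], [-82.76, 87.17], [-180, 180]. Speed limits (degrees/s): [127.2, 127.2, 147.25, 180, 180, 180].

INTERFACE

Orientations are given as [roll, pitch, yaw] about the fixed x, y, z axes, in that order (R = Rz(yaw) Ry(pitch) Rx(roll)).
In Python, from workcell import bot gives the robot as it stands. The module is installed in compiled form; this text tells all that it offers.
- The arm moves only by the tool send_rows, never from a script. Its argument "moves" is one flat list of numbers, 7 for each row, row after row: the shift along the world's x, y, z normalised to -1 to 1, where 1 is 0.025 m, then the turn, a rotation vector about the world's x, y, z normalised to -1 to 1, where 1 is 0.15 rad, then the closure, from -1 (fully open) to 1 (shut), so that 0 is half open. A call has 1 to 8 rows; each row shifts and turns the commanded pose from where the row before left it; what a row does not reach is not made up. A row lasts 1/8 s, in which the tool goes at most 62.5 mm and 10.7 degrees, less where a joint would pass 70% of its speed; a pose out of reach is approached as far as the arm can. A call with a number of a shift or a turn outside -1 to 1 is refused whole. A call with a gripper value outside its range is refused whole. The fingers move at their own pace and stop on an object; "squeeze" is the grip in N (left out, the last holds). Time passes only in rows, so rows that do not move let the fingers close. It gives the time, the measured TCP pose, the force, the opening and the grip force at its end, in the units of the state.
- bot.get_obs(): the state, without advancing time (a new reading comes with each control period).
- bot.camera(name): name is "scene" or "side" or "wrist"; returns a dict with "color" (480x640x3 uint8, red, green, blue), "camera_matrix" (3x3 intrinsics, pixels), "R" (3x3) and "t" (3): a world point X has camera coordinates R X + t. Camera axes: x right, y down, z forward; pixel columns grow to the right and rows downward; lengths in m; the calibration is good to about 2 mm. A picture is of the moment at which its call begins. There is no depth.
- bot.job_done(): hands the job in; it is judged then, once.
Trained networks look in the newest picture that a camera, given by its name, has taken for a name from the list of things; names that differ only in an ending like _2 or _b are one class to them, and where a whole thing is asked for, a point or a joint stands for the part that bears it (a point fixed in the world has none). Each returns a list of dicts, best first, with "p" (0 to 1); they miss things now and then, are a little off and sometimes report something else, mostly with a low value. They report only what shows in the picture. A call takes as long as a camera call. They do not tell look-alikes from the thing itself.
- bot.boxes_of(camera, query): "extent" ([left, top, right, bottom] in pixels, round what is visible of it).
- bot.trace(camera, query): "region" (480x640 bool, what is visible of it) and "extent" ([left, top, right, bottom] in pixels, round what is visible of it).
- bot.landmark_of(camera, query): "pixel" ([column, row] in pixels: a listed point, or the origin of a listed thing).
The state is a dict: "time": time; "q": joint angles; "qd": joint speeds; "joint_efforts": joint torques, N m; "ee_pos": TCP position; "tcp_rot": TCP orientation; "wrist_force": force on the tool from outside, world axes, zero at the start; "torque": the same for the moment, N m; "opening": finger opening in m; "grasp_force": force on a finger pad.
Only numpy, scipy, OpenCV 4.12 (cv2) and the standard library are available. Lean on these libraries where they do the work, as an engineer would, in place of code of your own. Each camera call takes 0.05 s, during which the arm holds its last target. There are 200 camera calls.

## Working session

There is one attempt and no reset: what is moved stays moved. The work goes in short steps, Python scripts to look and compute and a tool call to move; the robot and the scene stay as the last step left them, time stands still between calls to the robot, and variables do not carry over. Pictures are saved under pics/ and viewed, at most 10 in all, crops included, and the job is handed in when it is done.

Besides the shell and the picture viewer there is one more tool, called after "Call:" by a JSON object that holds its "name" and its "arguments", one argument or row to a line. send_rows: Moves the arm, as the interface text tells. Its arguments: {"type":"object","properties":{"moves":{"type":"array"},"squeeze":{"type":"number"}},"required":["moves"]}

```bash
mkdir -p pics; cat > h.py <<'E'
import numpy as np,cv2
from workcell import bot
def save(c,n):
    cv2.imwrite('pics/'+n+'.png',cv2.cvtColor(c['color'],cv2.COLOR_RGB2BGR))
def ray(c,px):
    K,R,t=[np.array(c[k]) for k in('camera_matrix','R','t')]
    d=R.T@np.linalg.solve(K,[px[0],px[1],1.]); o=-R.T@t
    return o,d
def onz(c,px,z):
    o,d=ray(c,px); return o+d*(z-o[2])/d[2]
def proj(c,X):
    K,R,t=[np.array(c[k]) for k in('camera_matrix','R','t')]
    p=K@(R@np.array(X)+t); return p[:2]/p[2]
E
python3 - <<'E'
from h import *
o=bot.get_obs();print({k:np.round(v,3) for k,v in o.items()})
ims=[]
for n in('scene','side','wrist'):
    c=bot.camera(n); save(c,n+'0'); print(n,np.round(-np.array(c['R']).T@c['t'],3), np.round(c['R'],2).tolist())
    for q,z in(('gauge',.03),('probe_head',.096),('plate',0),('stand',0),('recorder',0),('marker_top',.055),('amber_bottle',0),('beaker',0),('white_jar',0)):
        try:
            for d in bot.landmark_of(n,q)[:3]: print(n,q,round(d['p'],2),np.round(d['pixel'],1),np.round(onz(c,d['pixel'],z),4))
        except Exception as e: print(n,q,e)
E
```

```text
{'time': np.float64(0.0), 'q': array([-63.943,   5.01 ,  10.034,  95.101,   0.   ,  90.   ]), 'qd': array([-0.048, -0.011, -0.015,  0.024, -0.093, -0.011]), 'joint_efforts': array([ 0.0000e+00, -5.2039e+01,  4.6480e+01,  1.6000e-02,  0.0000e+00,
       -0.0000e+00]), 'ee_pos': array([ 0.241, -0.494,  0.231]), 'tcp_rot': array([-179.923,   -0.   ,   26.057]), 'wrist_force': array([ 1.015,  0.096, -0.341]), 'torque': array([ 0.03 , -0.008,  0.027]), 'grasp_force': np.float64(0.0), 'opening': np.float64(0.085)}
scene [1.194 0.289 0.911] [[-0.44, 0.9, 0.01], [0.72, 0.36, -0.59], [-0.54, -0.26, -0.8]]
scene gauge 0.85 [448.1 247.9] [0.5029 0.2616 0.03  ]
scene gauge 0.85 [498.2 308.3] [0.6022 0.3975 0.03  ]
scene gauge 0.79 [498.5 261.1] [0.4885 0.3693 0.03  ]
scene probe_head 0.6 [412.8 266.4] [0.6288 0.2149 0.096 ]
scene probe_head 0.5 [503.9 291.1] [0.6051 0.3898 0.096 ]
scene probe_head 0.49 [507.3 241.6] [0.4857 0.3674 0.096 ]
scene plate 0.74 [334.5 232.8] [0.5546 0.0122 0.    ]
scene stand 0.72 [446.5 255. ] [0.4998 0.2634 0.    ]
scene recorder 0.77 [237.  175.3] [ 0.4987 -0.2863 
[... 477 characters left out ...]
297.  345.7] [0.4879 0.2606 0.03  ]
side gauge 0.6 [262.1 392. ] [0.467  0.3762 0.03  ]
side probe_head 0.57 [292.5 326.6] [0.4978 0.2586 0.096 ]
side probe_head 0.47 [208.  345.1] [0.5879 0.3984 0.096 ]
side probe_head 0.4 [259.3 377.7] [0.4663 0.3742 0.096 ]
side plate 0.65 [352.7 269.5] [0.5453 0.0196 0.    ]
side stand 0.83 [297.8 347.3] [0.4959 0.2526 0.    ]
side recorder 0.94 [445.4 209.3] [ 0.4956 -0.2954  0.    ]
side marker_top 0.48 [468.5 184.5] [ 0.4805 -0.3607  0.055 ]
side amber_bottle 0.82 [292.4 218.9] [0.7674 0.0062 0.    ]
side white_jar 0.69 [338.9 183.6] [ 0.7671 -0.1734 -0.    ]
wrist [ 0.315 -0.458  0.374] [[0.44, -0.9, 0.0], [-0.85, -0.42, 0.32], [-0.29, -0.14, -0.95]]
```

View pics/scene0.png

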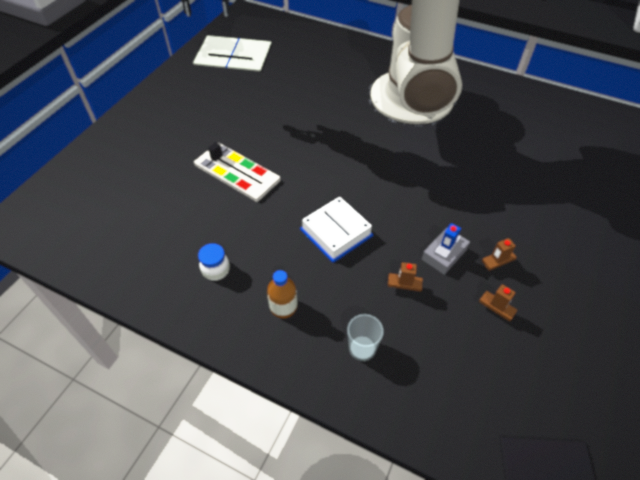

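View pics/side0.png

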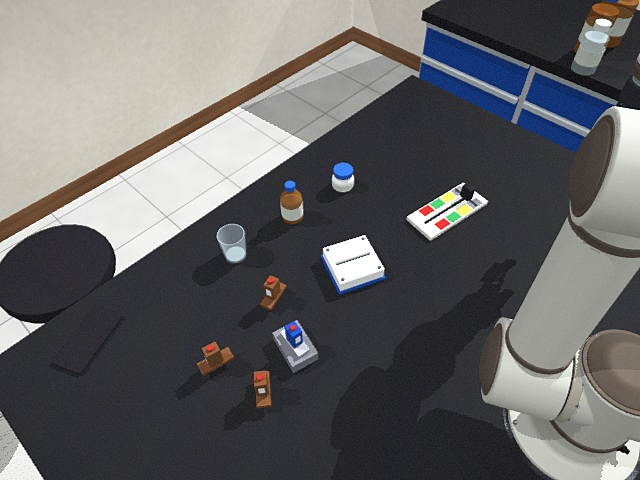

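The picture shows the blue gauge on its grey stand at scene (449,245), side (295,338). The brown look-alikes are at scene (406,277), (501,302) and (501,254). I choose the blue one. The plate is at (337,228), and the recorder is at (237,172) with its marker at (214,150). I'm moving over the recorder for a near view on the way.

Call:
{"name": "send_rows", "arguments": {
  "moves": [1,0.8,0.3,0,0,0,-1,1,0.8,0.3,0,0,0,-1,1,0.8,0.3,0,0,0,-1,1,0.8,0.3,0,0,0,-1,1,0.8,0.3,0,0,0,-1,1,0.8,0.3,0,0,0,-1,1,0.8,0.3,0,0,0,-1,1,0.8,0.3,0,0,0,-1]
}}

```text
time: 2.5
ee_pos: [0.4424, -0.3334, 0.2916]
tcp_rot: [180.0, -0.0, 26.1]
wrist_force: [-0.1, -1.2, -0.5]
opening: 0.0856
grasp_force: 0.0
```

Call:
{"name": "send_rows", "arguments": {
  "moves": [0.6,0.8,0,0,0,0,-1,0,0,0,0,0,0,-1]
}}

```text
time: 2.75
ee_pos: [0.4574, -0.3131, 0.2913]
tcp_rot: [-180.0, -0.0, 26.2]
wrist_force: [0.3, 0.0, -0.2]
opening: 0.0857
grasp_force: 0.0
```

```bash
cat > look.py <<'E'
import sys
from h import *
def look(tag,qs):
    c=bot.camera('wrist'); save(c,tag); o=bot.get_obs()
    print(np.round(o['ee_pos'],4),np.round(o['tcp_rot'],2),np.round(-np.array(c['R']).T@c['t'],3))
    for q,z in qs:
        for d in bot.landmark_of('wrist',q)[:3]: print(q,round(d['p'],2),np.round(d['pixel'],1),np.round(onz(c,d['pixel'],z),4))
    return c
E
python3 - <<'E'
from look import *
c=look('rec1',(('recorder',0),('marker_top',.055),('plate',0)))
import pickle;pickle.dump(c,open('rec1.pkl','wb'))
for d in bot.trace('wrist','recorder')[:1]:
    m=d['region'].astype(np.uint8); print(d['extent'])
    pts=np.argwhere(m)[:,::-1]; 
    W=np.array([onz(c,p,.014)[:2] for p in pts[::5]]).astype(np.float32)
    print(cv2.minAreaRect(W))
E
```

```text
[ 0.4569 -0.3137  0.2912] [-1.800e+02  1.000e-02  2.614e+01] [ 0.531 -0.277  0.434]
recorder 0.89 [319.4 157.5] [ 0.4851 -0.2924  0.    ]
marker_top 0.89 [373.1 201.2] [ 0.4751 -0.3614  0.055 ]
[222.3, 61.8, 417.9, 236.9]
((0.48787233233451843, -0.29142966866493225), (0.20947958528995514, 0.09009306132793427), 80.00177001953125)
```

View pics/rec1.png

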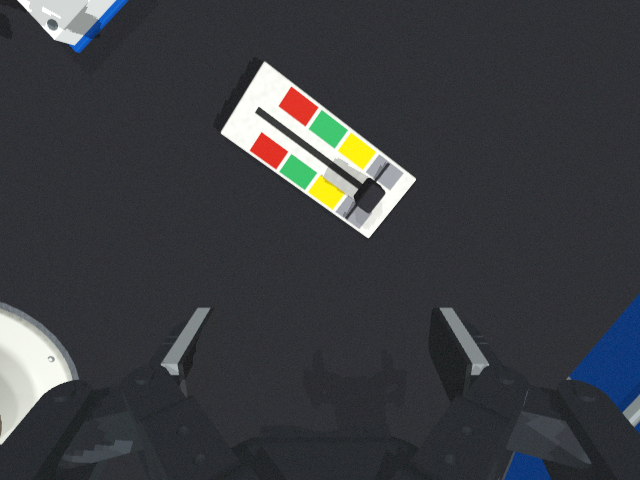

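The wrist view shows the record board: its centre is near (319,157), the black marker top is at (370,192), and the bands run yellow, green, red towards the upper left. Next come the plate and the stand.

Call:
{"name": "send_rows", "arguments": {
  "moves": [0.26,1,0,0,0,0,-1,0.26,1,0,0,0,0,-1,0.26,1,0,0,0,0,-1,0.26,1,0,0,0,0,-1,0.26,1,0,0,0,0,-1,0.26,1,0,0,0,0,-1,0.26,1,0,0,0,0,-1,0.26,1,0,0,0,0,-1]
}}

```text
time: 4.0
ee_pos: [0.5085, -0.114, 0.2914]
tcp_rot: [180.0, -0.0, 26.0]
wrist_force: [0.3, -0.4, -0.3]
opening: 0.0852
grasp_force: 0.0
```

Call:
{"name": "send_rows", "arguments": {
  "moves": [0.26,1,-0.5,0,0,0,-1,0.26,1,-0.5,0,0,0,-1,0.26,1,-0.5,0,0,0,-1,0.26,1,-0.5,0,0,0,-1,0.26,1,0,0,0,0,-1,0,0,0,0,0,0,-1]
}}

```text
time: 4.75
ee_pos: [0.5412, 0.0114, 0.241]
tcp_rot: [-180.0, 0.0, 26.1]
wrist_force: [-0.1, -0.2, 0.3]
opening: 0.0855
grasp_force: 0.0
```

```bash
python3 - <<'E'
from look import *
c=look('plate1',(('plate',0),('stand',0),('gauge',.03)))
import pickle;pickle.dump(c,open('plate1.pkl','wb'))
g=cv2.cvtColor(c['color'],cv2.COLOR_RGB2HSV)
for d in bot.trace('wrist','plate')[:1]:
    m=d['region'].astype(np.uint8); print(d['extent'])
    w=((g[...,2]>140)&(g[...,1]<50)&(m>0)).astype(np.uint8)
    def rect(mask,z):
        pts=np.argwhere(mask)[:,::-1]
        W=np.array([onz(c,p,z)[:2] for p in pts]).astype(np.float32); return cv2.minAreaRect(W)
    print('plate',rect(m,.038))
    w=cv2.morphologyEx(w,cv2.MORPH_OPEN,np.ones((3,3)));print('white',rect(w,.038))
    h=cv2.convexHull(np.argwhere(w)[:,::-1].astype(np.int32));f=np.zeros_like(m);cv2.fillConvexPoly(f,h,1);f=cv2.erode(f,np.ones((9,9)))
    dk=((g[...,2]<90)&(f>0)).astype(np.uint8)
    n,l,s,_=cv2.connectedComponentsWithStats(dk)
    for i in range(1,n):
        if s[i,4]>15: print(s[i],rect(l==i,.038))
E
```

```text
[0.541  0.0107 0.2412] [1.800e+02 2.000e-02 2.609e+01] [0.614 0.048 0.384]
plate 0.79 [324.  184.2] [0.5512 0.0174 0.    ]
stand 0.79 [ 87.8 128.5] [0.4968 0.2559 0.    ]
gauge 0.95 [166.1  24. ] [0.6202 0.2015 0.03  ]
[242.1, 103.3, 405.7, 267.5]
plate ((0.5524244904518127, 0.01636846363544464), (0.11503700166940689, 0.11406347900629044), 65.16342163085938)
white ((0.5499246120452881, 0.015207655727863312), (0.1105744019150734, 0.11043720692396164), 65.08330535888672)
[295 155  61  73 237] ((0.5511941909790039, 0.01568535715341568), (0.08657119423151016, 0.006974523887038231), 64.57356262207031)
```

View pics/plate1.png

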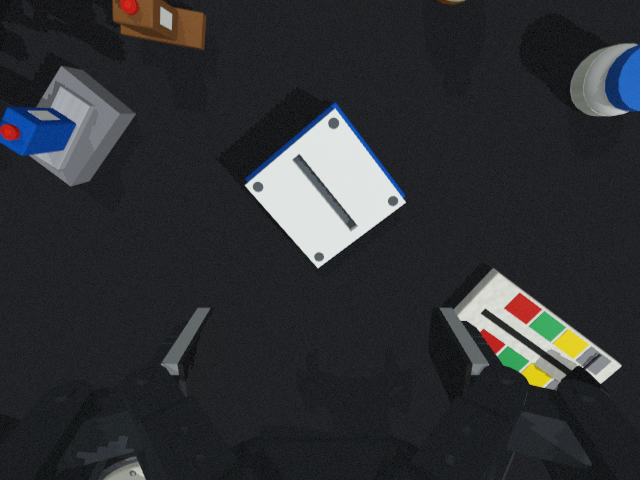

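Call:
{"name": "send_rows", "arguments": {
  "moves": [-0.2,1,0,0,0,0,-1,-0.2,1,0,0,0,0,-1,-0.2,1,0,0,0,0,-1,-0.2,1,0,0,0,0,-1,-0.2,1,0,0,0,0,-1,-0.2,1,0,0,0,0,-1,-0.2,1,0,0,0,0,-1,-0.2,1,0,0,0,0,-1]
}}

```text
time: 6.0
ee_pos: [0.5011, 0.211, 0.2415]
tcp_rot: [180.0, -0.0, 26.0]
wrist_force: [0.2, -0.4, -0.3]
opening: 0.0851
grasp_force: 0.0
```

Call:
{"name": "send_rows", "arguments": {
  "moves": [0,1,0,0,0,0,-1,0,0,0,0,0,0,-1]
}}

```text
time: 6.25
ee_pos: [0.5011, 0.2364, 0.2411]
tcp_rot: [-180.0, 0.0, 26.1]
wrist_force: [0.5, 0.9, -0.4]
opening: 0.0853
grasp_force: 0.0
```

```bash
python3 - <<'E'
from look import *
c=look('st1',(('stand',0),('gauge',.03),('probe_head',.096)))
import pickle;pickle.dump(c,open('st1.pkl','wb'))
g=cv2.cvtColor(c['color'],cv2.COLOR_RGB2HSV)
def rect(mask,z):
    W=np.array([onz(c,p,z)[:2] for p in np.argwhere(mask)[:,::-1]]).astype(np.float32); return cv2.minAreaRect(W)
for d in bot.trace('wrist','stand')[:2]: print('stand',d['p'],d['extent'],rect(d['region'],.03))
for d in bot.trace('wrist','gauge')[:4]: print('gauge',d['p'],d['extent'],rect(d['region'],.04))
for d in bot.trace('wrist','probe_head')[:4]: print('head',d['p'],d['extent'])
i=cv2.imread('pics/st1.png'); cv2.imwrite('pics/st1c.png',cv2.resize(i[0:300,120:520],None,fx=2,fy=2))
E
```

```text
[0.5011 0.2356 0.2412] [1.7999e+02 2.0000e-02 2.6080e+01] [0.574 0.273 0.384]
stand 0.75 [302.6 197.3] [0.4884 0.2567 0.    ]
stand 0.59 [309.2 187.5] [0.5011 0.2549 0.    ]
gauge 0.96 [301.9 195.6] [0.4964 0.2593 0.03  ]
gauge 0.86 [205.1  33.5] [0.5881 0.3941 0.03  ]
gauge 0.78 [192.9 169.2] [0.4735 0.3643 0.03  ]
probe_head 0.74 [300.4 214.9] [0.4958 0.2561 0.096 ]
probe_head 0.68 [423.5  97.8] [0.6169 0.2124 0.096 ]
probe_head 0.68 [177.5  14.9] [0.5879 0.3926 0.096 ]
stand 0.58 [251.6, 139.8, 357.8, 244.1] ((0.49759340286254883, 0.257744699716568), (0.06165255606174469, 0.09364612400531769), 74.37071990966797)
gauge 0.96 [372.5, 78.3, 452.5, 124.0] ((0.6190536618232727, 0.2101583033800125), (0.03134511038661003, 0.06849301606416702), 16.975725173950195)
gauge 0.75 [274.5, 160.5, 332.8, 232.4] ((0.4975493252277374, 0.25582554936408997), (0.032839350402355194, 0.07097402960062027), 79.79367065429688)
gauge 0.73 [159.9, 0.0, 245.9, 77.2] ((0.5867266654968262, 0.39200565218925476), (0.07114042341709137, 0.029508618637919426), 76.51487731933594)
head 0.67 [414.2, 93.0, 436.3, 107.3]
head 0.67 [169.9, 9.3, 188.0, 25.8]
head 0.62 [157.2, 168.3, 170.5, 184.1]
head 0.56 [294.2, 207.3, 308.0, 219.9]
```

View pics/st1c.png

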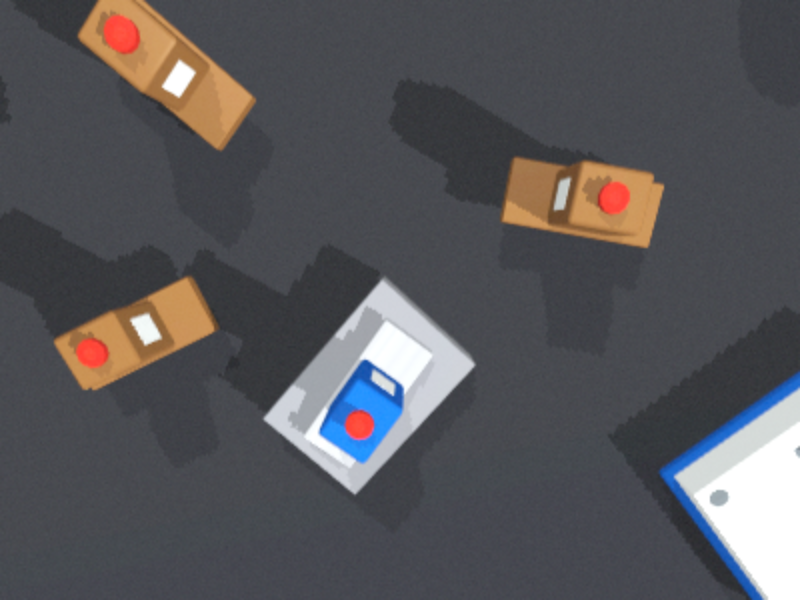

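The plate view shows the groove from (296,157) to (355,229), running along about 65° in world axes. In the crop, the blue gauge body is at (362,405) on the grey stand, with its long axis at about −15°. The brown look-alikes are at (165,75), (135,330) and (580,200). The choice is confirmed, so I'll align with the gauge and look closer.

Call:
{"name": "send_rows", "arguments": {
  "moves": [0,0.16,-0.5,0,0,-0.954,-0.2,0,0.16,-0.5,0,0,-0.954,-0.2,0,0.16,-0.5,0,0,-0.954,-0.2,-0.08,0.16,-0.5,0,0,-0.954,-0.2,-0.08,0.16,-0.5,0,0,-0.954,-0.2,0,0,0,0,0,0,-0.2]
}}

```text
time: 7.35
ee_pos: [0.5353, 0.0617, 0.1781]
tcp_rot: [-171.6, 0.3, 2.2]
wrist_force: [0.5, 0.3, 0.1]
opening: 0.0516
grasp_force: 0.0
```

```bash
cat >> look.py <<'E'
def rect(c,mask,z):
    W=np.array([onz(c,p,z)[:2] for p in np.argwhere(mask)[:,::-1]]).astype(np.float32); return cv2.minAreaRect(W)
def biggest(m):
    n,l,s,_=cv2.connectedComponentsWithStats(m.astype(np.uint8)); i=1+np.argmax(s[1:,4]); return l==i
E
python3 - <<'E'
from look import *
c=look('st2',(('stand',0),('gauge',.03),('probe_head',.096)))
g=cv2.cvtColor(c['color'],cv2.COLOR_RGB2HSV)
for d in bot.trace('wrist','stand')[:1]: print('stand',d['p'],d['extent'],rect(c,d['region'],.03))
for d in bot.trace('wrist','gauge')[:2]: print('gauge',d['p'],d['extent'],rect(c,d['region'],.04))
b=biggest((g[...,0]>95)&(g[...,0]<130)&(g[...,1]>150)&(g[...,2]>100)); print('blue',rect(c,b,.09),np.argwhere(b).mean(0))
r=(g[...,0]<8)|(g[...,0]>172); r=biggest(r&(g[...,1]>150)&(g[...,2]>120)); p=np.argwhere(r).mean(0)[::-1]; print('red',p,onz(c,p,.094), r.sum())
E
```

```text
[0.5356 0.063  0.1788] [-171.55    0.28    2.32] [0.618 0.044 0.319]
stand 0.76 [155.4 231.3] [0.4973 0.258  0.    ]
gauge 0.83 [185.1 100.8] [0.6209 0.1988 0.03  ]
gauge 0.81 [ 42.5 247.7] [0.4814 0.3593 0.03  ]
gauge 0.57 [135.4 244.3] [0.4941 0.2596 0.03  ]
probe_head 0.83 [131.7  98.6] [0.6204 0.1989 0.096 ]
probe_head 0.58 [ 83.3 269.7] [0.4978 0.2565 0.096 ]
stand 0.7 [109.2, 178.9, 190.8, 293.5] ((0.5008044838905334, 0.250287801027298), (0.07445057481527328, 0.1032089814543724), 74.85691833496094)
gauge 0.87 [0.0, 217.4, 75.1, 293.5] ((0.4721117317676544, 0.3649972677230835), (0.046554237604141235, 0.11355604231357574), 32.05326461791992)
gauge 0.86 [117.2, 73.8, 225.5, 132.1] ((0.6212933659553528, 0.20623993873596191), (0.03722253814339638, 0.084287129342556), 15.574511528015137)
blue ((0.5024284720420837, 0.23955723643302917), (0.034533385187387466, 0.06998001039028168), 15.673782348632812) [261.17050691 109.1218638 ]
red [133.82191781 100.61986301] [0.61925015 0.19904062 0.094     ] 292
```

View pics/st2.png

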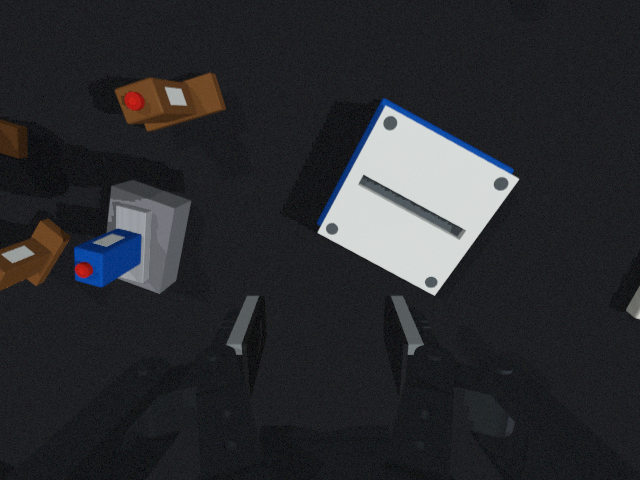

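The view shows the arm has gone to (0.536, 0.063), back beside the plate and tilted, not where I sent it. I'll check the joints before going on.

```bash
python3 - <<'E'
from h import *
o=bot.get_obs();print({k:np.round(v,3).tolist() for k,v in o.items()})
E
```

```text
{'time': 7.65, 'q': [2.497, 2.801, 1.688, 89.104, 8.448, 179.94], 'qd': [0.072, 0.109, -0.087, 0.017, 0.036, 0.007], 'joint_efforts': [-0.42, -50.1, 46.908, 0.051, 0.464, -0.001], 'ee_pos': [0.536, 0.065, 0.179], 'tcp_rot': [-171.552, 0.209, 2.556], 'wrist_force': [-0.144, -1.339, 0.609], 'torque': [-0.119, -0.046, -0.033], 'grasp_force': 0.0, 'opening': 0.051}
```

Call:
{"name": "send_rows", "arguments": {
  "moves": [0,0,0,0,0,0,-0.2]
}}

```text
time: 7.78
ee_pos: [0.5359, 0.0652, 0.1792]
tcp_rot: [-171.6, 0.2, 2.5]
wrist_force: [0.2, -0.8, -0.5]
opening: 0.0511
grasp_force: 0.0
```

```bash
python3 - <<'E'
from h import *
o=bot.get_obs();print({k:np.round(v,3).tolist() for k,v in o.items()})
E
```

```text
{'time': 7.775, 'q': [2.487, 2.808, 1.673, 89.101, 8.448, 179.941], 'qd': [-0.218, -0.056, -0.159, -0.029, -0.033, -0.073], 'joint_efforts': [-0.079, -50.145, 47.013, 0.05, 0.474, -0.001], 'ee_pos': [0.536, 0.065, 0.179], 'tcp_rot': [-171.552, 0.228, 2.545], 'wrist_force': [0.2, -0.838, -0.55], 'torque': [-0.104, -0.002, 0.008], 'grasp_force': 0.0, 'opening': 0.051}
```

The last joint hit its +180° limit, because yaw = q1 − q6 + 180. I'll level the tool and use the half-turned grasp instead (yaw 165°, q6 ≈ 42°).

Call:
{"name": "send_rows", "arguments": {
  "moves": [0,0,0,-0.983,-0.043,0,-0.2,0,0,0,0,0,0.95,-0.2,-0.1,0.4,0,0,0,0.95,-0.2,-0.1,0.4,0,0,0,0.95,-0.2,-0.1,0.4,0,0,0,0.95,-0.2,-0.1,0.4,0,0,0,0.95,-0.2,-0.1,0.4,0,0,0,0.95,-0.2,-0.1,0.4,0,0,0,0.95,-0.2]
}}

```text
time: 8.78
ee_pos: [0.5223, 0.1046, 0.1791]
tcp_rot: [-179.1, 0.2, 61.7]
wrist_force: [0.3, 0.2, -0.2]
opening: 0.0513
grasp_force: 0.0
```

Call:
{"name": "send_rows", "arguments": {
  "moves": [-0.1,0.4,0,0,0,0.95,-0.2,-0.1,0.4,0,0,0,0.95,-0.2,-0.1,0.4,0,0,0,0.95,-0.2,-0.1,0.4,0,0,0,0.95,-0.2,-0.1,0.4,0,0,0,0.95,-0.2,-0.1,0.4,0,0,0,0.95,-0.2,-0.1,0.4,0,0,0,0.95,-0.2,-0.1,0.4,0,0,0,0.95,-0.2]
}}

```text
time: 9.78
ee_pos: [0.5021, 0.1845, 0.1791]
tcp_rot: [-179.1, 0.3, 127.0]
wrist_force: [-0.5, 0.4, -0.3]
opening: 0.0512
grasp_force: 0.0
```

Call:
{"name": "send_rows", "arguments": {
  "moves": [-0.1,0.4,0,0,0,0.95,-0.2,-0.1,0.4,0,0,0,0.95,-0.2,0,0.4,0,0,0,0.95,-0.2,0,0.4,0,0,0,0.95,-0.2,0,0.4,0,0,0,0.85,-0.2,0,0,0,0,0,0,-0.2]
}}

```text
time: 10.52
ee_pos: [0.4971, 0.2345, 0.1789]
tcp_rot: [-179.1, 0.2, 166.7]
wrist_force: [0.7, 0.8, -0.2]
opening: 0.0509
grasp_force: 0.0
```

```bash
cat > st.py <<'E'
from look import *
def gaugeview(tag,ztop=.09,zr=.094):
    c=bot.camera('wrist'); save(c,tag); o=bot.get_obs()
    print(np.round(o['ee_pos'],4),np.round(o['tcp_rot'],2),np.round(o['q'],1))
    g=cv2.cvtColor(c['color'],cv2.COLOR_RGB2HSV)
    b=biggest((g[...,0]>95)&(g[...,0]<130)&(g[...,1]>150)&(g[...,2]>100)); print('blue',rect(c,b,ztop),np.argwhere(b).mean(0)[::-1])
    r=(g[...,0]<8)|(g[...,0]>172); r=r&(g[...,1]>150)&(g[...,2]>120)
    n,l,s,ce=cv2.connectedComponentsWithStats(r.astype(np.uint8))
    for i in range(1,n):
        if s[i,4]>60: print('red',s[i],ce[i],np.round(onz(c,ce[i],zr),4))
    return c
E
python3 - <<'E'
from st import *
c=gaugeview('st3')
for d in bot.trace('wrist','stand')[:1]: print('stand',d['p'],d['extent'],rect(c,d['region'],.03))
E
```

```text
[0.4972 0.2341 0.179 ] [-179.1     0.25  166.58] [25.7  4.5  3.8 89.6 -0.9 39.1]
blue ((0.5122866034507751, 0.08088424801826477), (0.08940599113702774, 0.08546718955039978), 65.08856964111328) [148.02163164 281.2354759 ]
red [512 151  22  19 328] [522.60060976 160.0304878 ] [0.4702 0.3637 0.094 ]
red [353 229  18  18 239] [361.12133891 237.69037657] [0.4972 0.2582 0.094 ]
red [560 299  20  17 254] [569.52755906 306.96062992] [0.5794 0.3891 0.094 ]
red [321 379  15  16 189] [327.9047619  386.12169312] [0.609  0.2098 0.094 ]
stand 0.92 [316.6, 151.0, 398.4, 260.9] ((0.49605199694633484, 0.2589844763278961), (0.060908231884241104, 0.09336726367473602), 74.15851593017578)
```

View pics/st3.png

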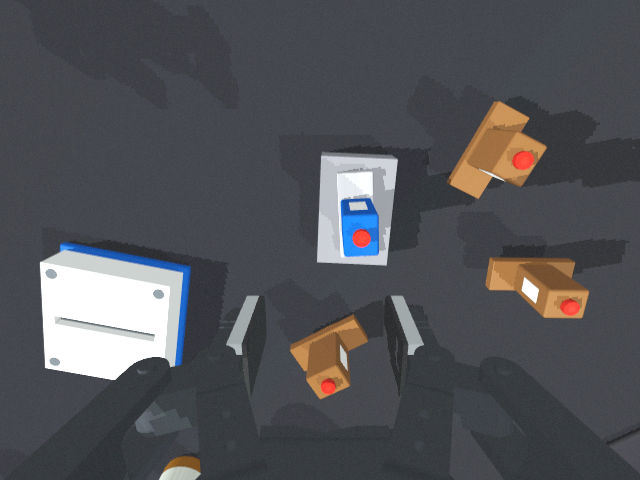

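The blue gauge's red head is at (361,238) on the grey stand (318–397, 153–264). The stand's axis is at about 164.2° in world axes. I'm cross-checking the head position against the earlier opposite-side view.

```bash
python3 - <<'E'
from st import *
import pickle;c=pickle.load(open('st1.pkl','rb'))
g=cv2.cvtColor(c['color'],cv2.COLOR_RGB2HSV)
r=(g[...,0]<8)|(g[...,0]>172); r=r&(g[...,1]>150)&(g[...,2]>120)
n,l,s,ce=cv2.connectedComponentsWithStats(r.astype(np.uint8))
for i in range(1,n):
    if s[i,4]>60: print('red',s[i],ce[i],np.round(onz(c,ce[i],.094),4))
E
```

```text
red [172   8  18  19 268] [180.4141791   16.83208955] [0.5878 0.3913 0.094 ]
red [419  91  16  16 208] [426.39423077  98.57211538] [0.6176 0.2097 0.094 ]
red [158 169  16  15 187] [165.68449198 175.94117647] [0.4771 0.3654 0.094 ]
red [293 205  14  14 151] [299.35761589 211.94701987] [0.4972 0.2578 0.094 ]
```

Call:
{"name": "send_rows", "arguments": {
  "moves": [0,0.3,-0.6,0.109,0.004,-0.28,-0.2,0,0.3,-0.6,0,0,0,-0.2,0,0.3,-0.4,0,0,0,-0.2]
}}

```text
time: 11.0
ee_pos: [0.4971, 0.2563, 0.1379]
tcp_rot: [-179.9, -0.0, 164.2]
wrist_force: [0.1, 0.9, -0.3]
opening: 0.0511
grasp_force: 0.0
```

Call:
{"name": "send_rows", "arguments": {
  "moves": [0,0.07,-0.8,0,0,0,-0.2,0,0,-0.8,0,0,0,-0.2,0,0,-0.8,0,0,0,-0.2,0,0,-0.7,0,0,0,-0.2,0,0,-0.4,0,0,0,-0.2,0,0,0,0,0,0,-0.2]
}}

```text
time: 11.75
ee_pos: [0.497, 0.2579, 0.0509]
tcp_rot: [-180.0, -0.1, 164.3]
wrist_force: [-0.0, -0.0, 0.6]
opening: 0.0514
grasp_force: 0.0
```

Call:
{"name": "send_rows", "arguments": {
  "moves": [0,0,0,0,0,0,0.1,0,0,0,0,0,0,0.3,0,0,0,0,0,0,0.5,0,0,0,0,0,0,0.6,0,0,0,0,0,0,0.8,0,0,0,0,0,0,1,0,0,0,0,0,0,1],
  "squeeze": 40
}}

```text
time: 12.62
ee_pos: [0.4977, 0.2582, 0.0523]
tcp_rot: [179.9, 0.0, 164.3]
wrist_force: [-1.1, -1.0, 6.4]
opening: 0.0244
grasp_force: 37.9
```

```bash
python3 - <<'E'
from st import *
c=gaugeview('g1')
for n in('side','scene'):
    c=bot.camera(n); p=proj(c,[.497,.258,.06]).astype(int); i=cv2.cvtColor(c['color'],cv2.COLOR_RGB2BGR)[p[1]-50:p[1]+50,p[0]-60:p[0]+60]
    cv2.imwrite(f'pics/g1{n}.png',cv2.resize(i,None,fx=4,fy=4,interpolation=cv2.INTER_CUBIC))
a,b=cv2.imread('pics/g1side.png'),cv2.imread('pics/g1scene.png')
w=cv2.imread('pics/g1.png')[150:450,180:500]
cv2.imwrite('pics/g1all.png',np.hstack([cv2.resize(a,(400,333)),cv2.resize(w,(355,333))]))
E
```

```text
[0.4977 0.2581 0.0523] [1.7995e+02 4.0000e-02 1.6426e+02] [27.4  6.7 -7.9 75.4  0.  43.1]
blue ((0.4871112108230591, 0.2608799636363983), (0.02368820644915104, 0.05013557896018028), 77.81983947753906) [323.80308759 336.46865154]
red [614 190  26  38 758] [628.75725594 208.88258575] [0.4666 0.3574 0.094 ]
red [ 307  355   36   37 1023] [324.47898338 373.19843597] [0.4975 0.2586 0.094 ]
```

View pics/g1all.png

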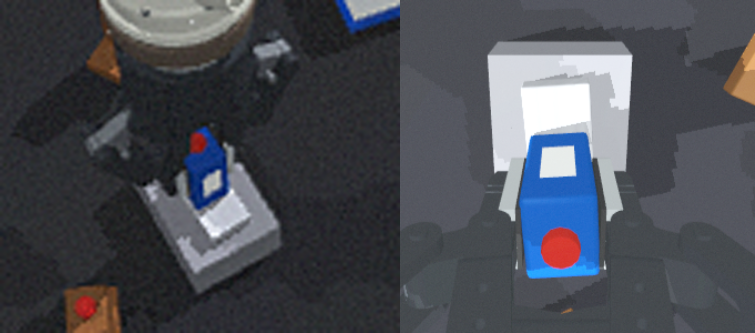

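The gauge is gripped squarely: the wrist crop shows the blue body between the pads, with the head at wrist (324,373), within 0.5 mm of the tool axis. Next I lift it and hover beside the plate, with the tool x axis along the groove.

Call:
{"name": "send_rows", "arguments": {
  "moves": [0,0,0,0,0,0,1,0,0,0.2,0,0,0,1,0,0,0.5,0,0,0,1,0,0,0.8,0,0,0,1,0,0,1,0,0,0,1,0,0,1,0,0,0,1],
  "squeeze": 80
}}

```text
time: 13.52
ee_pos: [0.4972, 0.2579, 0.1402]
tcp_rot: [-180.0, -0.0, 164.3]
wrist_force: [0.3, -0.6, -2.0]
opening: 0.0236
grasp_force: 75.4
```

Call:
{"name": "send_rows", "arguments": {
  "moves": [0.35,-0.68,0,0,0,0.939,1,0.35,-0.68,0,0,0,0.939,1,0.35,-0.68,0,0,0,0.939,1,0.35,-0.68,0,0,0,0.939,1,0.35,-0.68,0,0,0,0.939,1,0.35,-0.68,0,0,0,0.939,1,0.35,-0.68,0,0,0,0.939,1,0.35,-0.68,0,0,0,0.939,1]
}}

```text
time: 14.52
ee_pos: [0.5675, 0.1214, 0.1395]
tcp_rot: [180.0, -0.0, -130.9]
wrist_force: [-0.0, 0.3, -2.9]
opening: 0.0238
grasp_force: 75.4
```

Call:
{"name": "send_rows", "arguments": {
  "moves": [0.35,-0.68,0,0,0,0.939,1,0.35,-0.68,0,0,0,0.939,1,0,0,0,0,0,0,1]
}}

```text
time: 14.9
ee_pos: [0.5851, 0.0871, 0.1392]
tcp_rot: [180.0, -0.0, -115.1]
wrist_force: [-0.2, -0.0, -2.3]
opening: 0.0233
grasp_force: 75.6
```

```bash
cat > pl.py <<'E'
from st import *
def groove(tag,x=.5505,y=.0154):
    c=gaugeview(tag,zr=bot.get_obs()['ee_pos'][2]+.0417)
    g=cv2.cvtColor(c['color'],cv2.COLOR_RGB2HSV)
    w=biggest((g[...,2]>140)&(g[...,1]<50)); print('white',rect(c,w,.038))
    h=cv2.convexHull(np.argwhere(w)[:,::-1].astype(np.int32));f=np.zeros(w.shape,np.uint8);cv2.fillConvexPoly(f,h,1);f=cv2.erode(f,np.ones((5,5)))
    for th in(60,90,120):
        n,l,s,_=cv2.connectedComponentsWithStats(((g[...,2]<th)&(f>0)).astype(np.uint8))
        for i in range(1,n):
            if s[i,4]>150: print(th,s[i],rect(c,l==i,.038))
    return c
E
python3 - <<'E'
from pl import *
groove('p2')
E
```

```text
[0.5848 0.0878 0.1392] [ 1.7998e+02 -2.0000e-02 -1.1522e+02] [  8.5   9.8   5.2  85.4   0.  -56.2]
blue ((0.6057697534561157, 0.13045522570610046), (0.09073865413665771, 0.042175184935331345), 68.37637329101562) [324.78619529 334.39343434]
red [308 355  35  37 976] [324.02766393 373.36885246] [0.5849 0.0876 0.1809]
red [345 421  14   7  63] [350.80952381 423.74603175] [0.5854 0.111  0.1809]
white ((0.550083577632904, 0.015643782913684845), (0.11006422340869904, 0.110539011657238), 64.93321228027344)
60 [319  46   7 140 490] ((0.5523988604545593, 0.015291325747966766), (0.08394575864076614, 0.003425485687330365), 65.12837982177734)
90 [396  28  15  17 206] ((0.488680362701416, -0.00708672683686018), (0.008616899140179157, 0.00834291148930788), 68.47163391113281)
90 [319  42  14 145 939] ((0.5503154993057251, 0.015457499772310257), (0.08678149431943893, 0.00793056096881628), 64.81140899658203)
120 [241  29  16  17 220] ((0.5723235011100769, -0.045645084232091904), (0.00849819928407669, 0.009085208177566528), 64.93118286132812)
120 [395  28  17  18 235] ((0.4887617230415344, -0.006848109420388937), (0.009024406783282757, 0.009610375389456749), 64.93254089355469)
120 [ 319   40   14  147 1975] ((0.5499622821807861, 0.01501379907131195), (0.087848000228405, 0.008278432302176952), 65.299072265625)
120 [387 183  15  14 158] ((0.5275548696517944, 0.07686249911785126), (0.008866368792951107, 0.008925441652536392), 21.551666259765625)
```

View pics/p2.png

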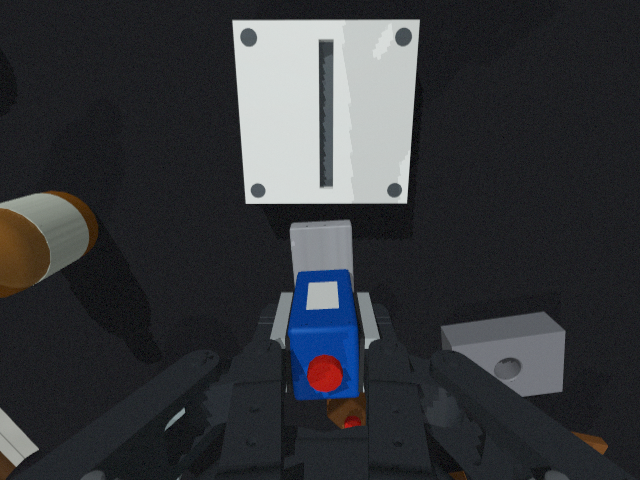

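The groove runs vertically in the picture from (326,40) to (326,187), and the head is at (324,373), so the gauge is lined up. The groove centre is at (0.5500, 0.0153), so I move there and descend to just above the plate.

Call:
{"name": "send_rows", "arguments": {
  "moves": [-0.233,-0.483,0,0,0,0,1,-0.233,-0.483,0,0,0,0,1,-0.233,-0.483,0,0,0,0,1,-0.233,-0.483,0,0,0,0,1,-0.233,-0.483,0,0,0,0,1,-0.231,-0.485,0,0,0,0,1,0,0,0,0,0,0,1]
}}

```text
time: 15.82
ee_pos: [0.5496, 0.0146, 0.1391]
tcp_rot: [-180.0, -0.0, -115.1]
wrist_force: [0.8, -0.5, -2.4]
opening: 0.0236
grasp_force: 75.6
```

Call:
{"name": "send_rows", "arguments": {
  "moves": [0,0,-0.5,0,0,0,1,0,0,-0.6,0,0,0,1,0,0,-0.6,0,0,0,1,0,0,-0.4,0,0,0,1,0,0,-0.2,0,0,0,1,0,0,0,0,0,0,1]
}}

```text
time: 16.58
ee_pos: [0.5499, 0.0155, 0.0813]
tcp_rot: [180.0, -0.0, -115.0]
wrist_force: [0.1, -1.5, -2.7]
opening: 0.0236
grasp_force: 75.7
```

```bash
python3 - <<'E'
from pl import *
c=groove('p3')
a=bot.camera('side'); p=proj(a,[.55,.0153,.05]).astype(int); i=cv2.cvtColor(a['color'],cv2.COLOR_RGB2BGR)[p[1]-40:p[1]+40,p[0]-40:p[0]+40]
w=cv2.imread('pics/p3.png')[120:440,160:480]
cv2.imwrite('pics/p3all.png',np.hstack([cv2.resize(i,(400,400),interpolation=cv2.INTER_CUBIC),cv2.resize(w,(400,400))]))
E
```

```text
[0.5501 0.0155 0.0817] [-1.7999e+02 -1.0000e-02 -1.1503e+02] [  1.6   4.7  -6.7  78.5  -0.  -63.3]
blue ((0.5537066459655762, 0.023684538900852203), (0.06336649507284164, 0.029523879289627075), 68.42150115966797) [324.44341188 334.6905078 ]
red [308 355  35  37 984] [324.07825203 373.43089431] [0.5496 0.0161 0.123 ]
white ((0.5494151711463928, 0.013946793973445892), (0.11309728771448135, 0.11031540483236313), 65.05368041992188)
60 [315 191  16  30 246] ((0.5347113609313965, -0.0178237147629261), (0.01553421001881361, 0.007746321149170399), 65.30264282226562)
60 [ 353  292   54   61 1254] ((0.534053385257721, 0.059835657477378845), (0.043763257563114166, 0.02806292288005352), 72.10966491699219)
60 [259 304  19  19 241] ((0.590276837348938, 0.026440490037202835), (0.014179042540490627, 0.008155693300068378), 50.27006530761719)
60 [243 321  47  32 797] ((0.5990735292434692, 0.03982594609260559), (0.02125640958547592, 0.02787841111421585), 64.99357604980469)
90 [403 180  19  17 255] ((0.4890082776546478, -0.00676745967939496), (0.008308883756399155, 0.009318591095507145), 65.018798828125
[... 397 characters left out ...]
62085723876953)
120 [403 179  19  19 278] ((0.48908305168151855, -0.006745829712599516), (0.0094608711078763, 0.009242592379450798), 69.80715942382812)
120 [224 180  19  18 268] ((0.5726984143257141, -0.04547068476676941), (0.008832516148686409, 0.009386874735355377), 65.0164566040039)
120 [315 191  17  31 512] ((0.5346251130104065, -0.017460625618696213), (0.016146531328558922, 0.008402738720178604), 64.55672454833984)
120 [ 347  267   62   86 1616] ((0.5317598581314087, 0.052579365670681), (0.059642355889081955, 0.030402226373553276), 73.48959350585938)
120 [ 238  293   57   60 1339] ((0.5948797464370728, 0.03164270892739296), (0.04195713996887207, 0.031216025352478027), 60.02928161621094)
```

View pics/p3all.png

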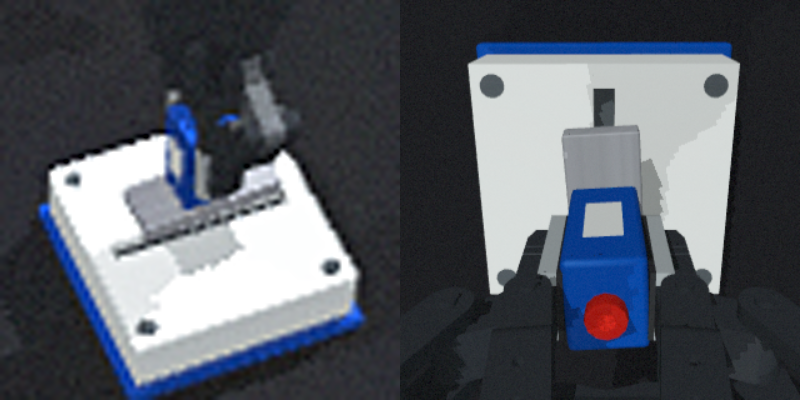

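The left panel shows the gauge over the groove; in the right panel the groove emerges straight beyond the foot at (603,105). The lateral error is under 0.7 mm. I descend gently, feeling for contact.

Call:
{"name": "send_rows", "arguments": {
  "moves": [0,0,-0.05,0,0,0,1,0,0,-0.05,0,0,0,1,0,0,-0.05,0,0,0,1,0,0,-0.05,0,0,0,1,0,0,0,0,0,0,1]
}}

```text
time: 17.3
ee_pos: [0.5499, 0.0155, 0.0764]
tcp_rot: [180.0, -0.0, -115.0]
wrist_force: [-1.1, -0.1, -2.4]
opening: 0.0235
grasp_force: 75.7
```

Call:
{"name": "send_rows", "arguments": {
  "moves": [0,0,-0.07,0,0,0,1,0,0,-0.07,0,0,0,1,0,0,-0.07,0,0,0,1,0,0,-0.07,0,0,0,1,0,0,0,0,0,0,1]
}}

```text
time: 17.92
ee_pos: [0.55, 0.0155, 0.0695]
tcp_rot: [-180.0, -0.0, -115.0]
wrist_force: [-1.1, -0.8, -1.5]
opening: 0.0239
grasp_force: 76.0
```

Call:
{"name": "send_rows", "arguments": {
  "moves": [0,0,-0.07,0,0,0,1,0,0,-0.07,0,0,0,1,0,0,-0.07,0,0,0,1,0,0,-0.04,0,0,0,1,0,0,0,0,0,0,1]
}}

```text
time: 18.55
ee_pos: [0.55, 0.0155, 0.0632]
tcp_rot: [180.0, -0.0, -115.0]
wrist_force: [-0.5, 0.8, 0.5]
opening: 0.0235
grasp_force: 76.0
```

Call:
{"name": "send_rows", "arguments": {
  "moves": [0,0,-0.03,0,0,0,1,0,0,-0.03,0,0,0,1,0,0,-0.03,0,0,0,1,0,0,0,0,0,0,1]
}}

```text
time: 19.05
ee_pos: [0.55, 0.0155, 0.0609]
tcp_rot: [180.0, -0.0, -115.0]
wrist_force: [-0.3, 1.0, 0.3]
opening: 0.0235
grasp_force: 76.0
```

Call:
{"name": "send_rows", "arguments": {
  "moves": [0,0,-0.02,0,0,0,1,0,0,-0.02,0,0,0,1,0,0,0,0,0,0,1]
}}

```text
time: 19.42
ee_pos: [0.55, 0.0155, 0.0605]
tcp_rot: [-180.0, -0.0, -115.0]
wrist_force: [-1.3, -0.2, 4.9]
opening: 0.0235
grasp_force: 76.6
```

Call:
{"name": "send_rows", "arguments": {
  "moves": [0,0,-0.015,0,0,0,1,0,0,-0.015,0,0,0,1,0,0,0,0,0,0,1]
}}

```text
time: 19.8
ee_pos: [0.55, 0.0155, 0.0604]
tcp_rot: [-180.0, 0.0, -115.0]
wrist_force: [-3.9, -0.2, 10.5]
opening: 0.0235
grasp_force: 77.1
```

Call:
{"name": "send_rows", "arguments": {
  "moves": [0,0,-0.006,0,0,0,1,0,0,0,0,0,0,1,0,0,0,0,0,0,1,0,0,0,0,0,0,1,0,0,0,0,0,0,1,0,0,0,0,0,0,1,0,0,0,0,0,0,1,0,0,0,0,0,0,1]
}}

```text
time: 20.8
ee_pos: [0.55, 0.0155, 0.0604]
tcp_rot: [-180.0, 0.0, -115.0]
wrist_force: [-4.5, -0.7, 12.0]
opening: 0.0235
grasp_force: 77.2
```

Call:
{"name": "send_rows", "arguments": {
  "moves": [0,0,0,0,0,0,1,0,0,0,0,0,0,1,0,0,0,0,0,0,1]
}}

```text
time: 21.18
ee_pos: [0.55, 0.0155, 0.0604]
tcp_rot: [-180.0, 0.0, -115.0]
wrist_force: [-5.4, -0.0, 11.6]
opening: 0.0238
grasp_force: 77.2
```

```bash
python3 - <<'E'
from pl import *
c=gaugeview('p4',zr=.12)
import pickle;pickle.dump(c,open('p4.pkl','wb'))
E
```

```text
[0.55   0.0155 0.0604] [-1.7995e+02  1.0000e-02 -1.1504e+02] [  1.6   5.1  -8.7  76.2  -0.  -63.3]
blue ((0.5478169918060303, 0.010892262682318687), (0.053459301590919495, 0.02492927573621273), 68.50440216064453) [324.7958202  333.04130038]
red [ 307  361   37   53 1203] [324.98753117 389.71321696] [0.5457 0.008  0.12  ]
```

```bash
python3 - <<'E'
from pl import *
import pickle;c=pickle.load(open('p4.pkl','rb'))
# relative wrist-camera geometry is fixed: compare bottom and max-width row of the head with joint=0 (bottom 392) and now
sole=np.array([.55,.0155,.038]); tx=np.array([np.cos(np.radians(-115)),np.sin(np.radians(-115)),0]); ty=np.array([-tx[1],tx[0],0])
for j in np.arange(0,.016,.002):
    z=sole+[0,0,.066+j]
    P=np.array([proj(c,z+.006*(np.cos(a)*tx+np.sin(a)*ty)) for a in np.linspace(0,6.28,40)])
    print(round(j,3),'depth',round(18-j*1000,1),'bottom',P[:,1].max().round(1),'top',P[:,1].min().round(1),'width',np.ptp(P[:,0]).round(1),'cx',P[:,0].mean().round(1))
i=cv2.imread('pics/p4.png')[250:450,240:420]; cv2.imwrite('pics/p4c.png',cv2.resize(i,None,fx=3,fy=3,interpolation=cv2.INTER_CUBIC))
E
```

```text
0.0 depth 18.0 bottom 391.2 top 361.0 width 36.4 cx 322.7
0.002 depth 16.0 bottom 395.5 top 365.0 width 37.0 cx 322.7
0.004 depth 14.0 bottom 400.0 top 369.2 width 37.6 cx 322.6
0.006 depth 12.0 bottom 404.7 top 373.5 width 38.2 cx 322.6
0.008 depth 10.0 bottom 409.5 top 377.9 width 38.9 cx 322.6
0.01 depth 8.0 bottom 414.4 top 382.5 width 39.5 cx 322.5
0.012 depth 6.0 bottom 419.6 top 387.2 width 40.2 cx 322.5
0.014 depth 4.0 bottom 424.9 top 392.1 width 40.9 cx 322.5
```

View pics/p4c.png

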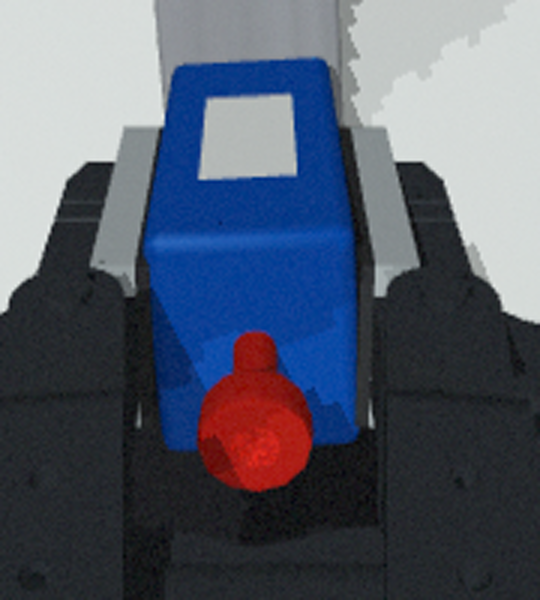

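The crop shows the red head raised on its stem, with its disc centred near full-picture (325,397). The depth reads about 8–9 mm, close to the band edge, so I'll refine it at subpixel level against the joint = 0 frames.

```bash
python3 - <<'E'
from h import *
from scipy.optimize import brentq
import pickle;c=pickle.load(open('p4.pkl','rb'))
def feat(n):
    im=cv2.imread(f'pics/{n}.png').astype(float); red=im[...,2]-np.maximum(im[...,1],im[...,0])
    # subpixel ellipse on the red mask lower half
    m=(cv2.resize(red[330:430,290:360],None,fx=8,fy=8,interpolation=cv2.INTER_CUBIC)>45).astype(np.uint8)
    k=max(cv2.findContours(m,0,cv2.CHAIN_APPROX_NONE)[0],key=cv2.contourArea)[:,0,:]
    w=[(k[k[:,1]==r][:,0].max()-k[k[:,1]==r][:,0].min()) for r in range(k[:,1].min(),k[:,1].max()+1)]
    # blue front top edge: row of strongest brightness change along column 300
    bl=im[:,298:304,0].mean(1)[285:345]
    return 330+k[:,1].max()/8, max(w)/8, bl.round(0)[::3]
for n in('g1','p2','p3','p4'):
    f=feat(n); print(n,round(f[0],2),round(f[1],2),f[2].tolist())
E
```

```text
g1 392.0 35.62 [187.0, 186.0, 188.0, 189.0, 188.0, 188.0, 188.0, 188.0, 188.0, 187.0, 189.0, 188.0, 188.0, 188.0, 193.0, 216.0, 212.0, 208.0, 207.0, 208.0]
p2 391.88 35.38 [134.0, 133.0, 135.0, 133.0, 134.0, 134.0, 134.0, 135.0, 134.0, 135.0, 134.0, 135.0, 134.0, 133.0, 146.0, 182.0, 161.0, 149.0, 148.0, 149.0]
p3 392.12 35.5 [135.0, 135.0, 136.0, 136.0, 136.0, 135.0, 136.0, 136.0, 135.0, 136.0, 137.0, 137.0, 137.0, 136.0, 148.0, 183.0, 163.0, 150.0, 151.0, 151.0]
p4 414.0 37.75 [137.0, 136.0, 135.0, 135.0, 136.0, 136.0, 136.0, 136.0, 136.0, 136.0, 138.0, 137.0, 136.0, 136.0, 148.0, 184.0, 163.0, 151.0, 150.0, 150.0]
```

The head shift is 22.0 px, which gives joint ≈ 9.5 mm and depth ≈ 8.5 mm, with no slip of the body. The force felt at first contact agrees, so it's the green band, and I'll recheck it from another view. Now I lift and return to the stand.

Call:
{"name": "send_rows", "arguments": {
  "moves": [0,0,0.06,0,0,0,1,0,0,0.1,0,0,0,1,0,0,0.2,0,0,0,1,0,0,0.5,0,0,0,1,0,0,0.8,0,0,0,1,0,0,0.9,0,0,0,1,0,0,0.7,0,0,0,1,0,0,0,0,0,0,1]
}}

```text
time: 22.22
ee_pos: [0.5508, 0.0155, 0.1423]
tcp_rot: [-179.9, 0.1, -115.0]
wrist_force: [0.4, 0.7, -2.4]
opening: 0.0235
grasp_force: 75.7
```

Call:
{"name": "send_rows", "arguments": {
  "moves": [-0.211,0.97,0,0,0,-0.9385,1,-0.211,0.97,0,0,0,-0.9385,1,-0.211,0.97,0,0,0,-0.9385,1,-0.211,0.97,0,0,0,-0.9385,1,-0.211,0.97,0,0,0,-0.9385,1,-0.211,0.97,0,0,0,-0.9385,1,-0.211,0.97,0,0,0,-0.9385,1,-0.211,0.97,0,0,0,-0.9385,1]
}}

```text
time: 23.22
ee_pos: [0.5072, 0.2101, 0.1395]
tcp_rot: [-180.0, -0.1, -179.8]
wrist_force: [-0.1, -0.7, -2.4]
opening: 0.0235
grasp_force: 75.7
```

Call:
{"name": "send_rows", "arguments": {
  "moves": [-0.211,0.97,0,0,0,-0.9385,1,-0.211,0.97,0,0,0,-0.9385,1,0,0,0,0,0,0,1,0,0,0,0,0,0,1]
}}

```text
time: 23.72
ee_pos: [0.497, 0.2576, 0.1399]
tcp_rot: [-180.0, -0.1, 164.4]
wrist_force: [0.5, -0.6, -1.9]
opening: 0.0238
grasp_force: 75.8
```

Call:
{"name": "send_rows", "arguments": {
  "moves": [0.01,0.02,-0.5,0,0,0,1,0,0,-0.8,0,0,0,1,0,0,-0.8,0,0,0,1,0,0,-0.6,0,0,0,1,0,0,-0.4,0,0,0,1,0,0,-0.2,0,0,0,1,0,0,-0.06,0,0,0,1,0,0,0,0,0,0,1]
}}

```text
time: 24.72
ee_pos: [0.4977, 0.2586, 0.057]
tcp_rot: [180.0, 0.0, 164.3]
wrist_force: [-0.8, 0.8, -3.6]
opening: 0.0241
grasp_force: 75.9
```

Call:
{"name": "send_rows", "arguments": {
  "moves": [0,0,-0.03,0,0,0,1,0,0,-0.03,0,0,0,1,0,0,0,0,0,0,1]
}}

```text
time: 25.1
ee_pos: [0.4975, 0.2585, 0.0551]
tcp_rot: [180.0, -0.0, 164.3]
wrist_force: [0.2, -0.6, -2.1]
opening: 0.0236
grasp_force: 75.9
```

Call:
{"name": "send_rows", "arguments": {
  "moves": [0,0,-0.03,0,0,0,1,0,0,-0.03,0,0,0,1,0,0,-0.03,0,0,0,1,0,0,-0.03,0,0,0,1,0,0,0,0,0,0,1]
}}

```text
time: 25.72
ee_pos: [0.4974, 0.2585, 0.0525]
tcp_rot: [180.0, -0.0, 164.3]
wrist_force: [-2.3, -1.1, 2.1]
opening: 0.0236
grasp_force: 76.3
```

Call:
{"name": "send_rows", "arguments": {
  "moves": [0,0,0,0,0,0,0.3,0,0,0,0,0,0,0.2,0,0,0,0,0,0,0.1,0,0,0,0,0,0,-0.1,0,0,0,0,0,0,-0.2,0,0,0,0,0,0,-0.2]
}}

```text
time: 26.48
ee_pos: [0.4975, 0.2585, 0.0521]
tcp_rot: [180.0, -0.0, 164.3]
wrist_force: [0.1, -0.4, -0.9]
opening: 0.0513
grasp_force: 0.0
```

Call:
{"name": "send_rows", "arguments": {
  "moves": [0,0,0.3,0,0,0,-0.2,0,0,0.6,0,0,0,-0.2,0,0,0.9,0,0,0,-0.2,0,0,0.9,0,0,0,-0.2,0,0,0.9,0,0,0,-0.2,0,0,0,0,0,0,-0.2]
}}

```text
time: 27.22
ee_pos: [0.4984, 0.259, 0.1449]
tcp_rot: [179.8, 0.2, 164.3]
wrist_force: [0.3, 0.1, -0.9]
opening: 0.0514
grasp_force: 0.0
```

```bash
python3 - <<'E'
from pl import *
def m(c,z0=.03):
    g=cv2.cvtColor(c['color'],cv2.COLOR_RGB2HSV)
    r=((g[...,0]<8)|(g[...,0]>172))&(g[...,1]>150)&(g[...,2]>120)
    n,l,s,ce=cv2.connectedComponentsWithStats(r.astype(np.uint8))
    i=min(range(1,n),key=lambda i:np.hypot(*(ce[i]-proj(c,[.4974,.2583,.104]))))
    return s[i],ce[i]
for n in('wrist','side','scene'):
    c=bot.camera(n); save(c,'f_'+n); s,ce=m(c); print(n,s,ce)
    for j in(.004,.006,.008,.010,.012,.014):
        P=np.array([proj(c,[.4974+.006*np.cos(a),.2583+.006*np.sin(a),.096+j-h]) for a in np.linspace(0,6.28,40) for h in(0,.006)])
        print(j,'ext',P.min(0).round(1),P.max(0).round(1))
o=bot.get_obs();print(o['ee_pos'],o['time'])
a=cv2.imread('pics/f_wrist.png')[120:440,160:480]
b=cv2.imread('pics/f_side.png');p=(297,340);b=b[p[1]-45:p[1]+35,p[0]-40:p[0]+40]
cv2.imwrite('pics/f.png',np.hstack([cv2.resize(b,(400,400),interpolation=cv2.INTER_CUBIC),cv2.resize(a,(400,400))]))
E
```

```text
wrist [313 258  21  23 357] [322.8627451  269.43137255]
0.004 ext [311.3 254.4] [332.7 278.2]
0.006 ext [311.2 255.7] [332.8 279.7]
0.008 ext [311.  257.1] [332.9 281.2]
0.01 ext [310.9 258.4] [333.  282.8]
0.012 ext [310.8 259.8] [333.1 284.4]
0.014 ext [310.7 261.2] [333.2 286.1]
side [290 323   5   7  25] [292.12 325.48]
0.004 ext [289.6 322.9] [295.8 329.8]
0.006 ext [289.5 322.4] [295.8 329.3]
0.008 ext [289.5 321.9] [295.7 328.8]
0.01 ext [289.4 321.4] [295.7 328.3]
0.012 ext [289.3 320.9] [295.6 327.9]
0.014 ext [289.3 320.4] [295.6 327.4]
scene [453 223   5   5  21] [454.66666667 224.85714286]
0.004 ext [450.9 223.5] [457.3 229.8]
0.006 ext [451.1 222.9] [457.5 229.2]
0.008 ext [451.3 222.3] [457.8 228.7]
0.01 ext [451.5 221.7] [458.  228.1]
0.012 ext [451.7 221.1] [458.2 227.5]
0.014 ext [451.9 220.5] [458.4 226.9]
[0.49724356 0.25839442 0.14157438] 27.375
```

View pics/f.png

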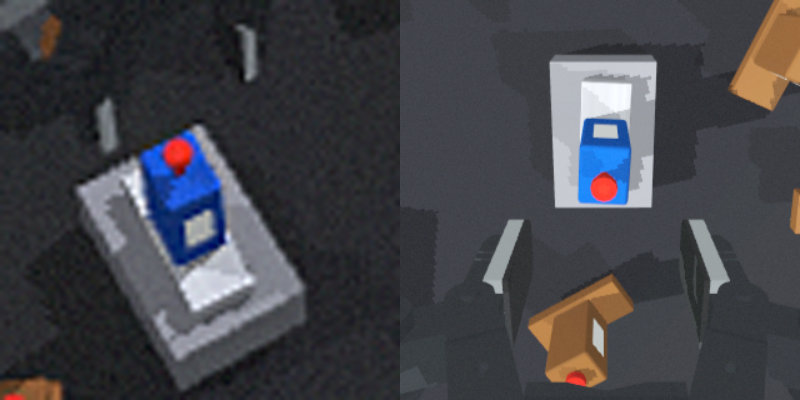

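Both panels show the gauge upright and centred on its stand with the head raised, near (178,155) on the left and (604,187) on the right. The reading of about 8.5–9.5 mm means green. Now I go over the marker.

Call:
{"name": "send_rows", "arguments": {
  "moves": [0,0,0.8,0,0,0,-0.2,0,-0.5,0.8,0,0,0,-0.2,0,-1,0.4,0,0,0.66,-0.2,-0.03,-1,0,0,0,0,-0.2,-0.03,-1,0,0,0,0,-0.2,-0.03,-1,0,0,0,0,-0.2,-0.03,-1,0,0,0,0,-0.2,-0.03,-1,0,0,0,0,-0.2]
}}

```text
time: 28.38
ee_pos: [0.4932, 0.0951, 0.1911]
tcp_rot: [-180.0, -0.1, 170.0]
wrist_force: [0.1, 0.2, 0.8]
opening: 0.051
grasp_force: 0.0
```

Call:
{"name": "send_rows", "arguments": {
  "moves": [-0.03,-1,0,0,0,0,-0.2,-0.03,-1,0,0,0,0,-0.2,-0.03,-1,0,0,0,0,-0.2,-0.03,-1,0,0,0,0,-0.2,-0.03,-1,0,0,0,0,-0.2,-0.03,-1,0,0,0,0,-0.2,-0.03,-1,0,0,0,0,-0.2,-0.03,-1,0,0,0,0,-0.2]
}}

```text
time: 29.38
ee_pos: [0.4872, -0.1048, 0.1911]
tcp_rot: [180.0, -0.1, 170.0]
wrist_force: [0.1, 0.9, 0.1]
opening: 0.0512
grasp_force: 0.0
```

Call:
{"name": "send_rows", "arguments": {
  "moves": [-0.05,-1,0,0,0,0,-0.2,-0.05,-1,0,0,0,0,-0.2,-0.05,-1,0,0,0,0,-0.2,-0.05,-1,0,0,0,0,-0.2,-0.05,-1,0,0,0,0,-0.2,-0.05,-1,0,0,0,0,-0.2,-0.05,-1,0,0,0,0,-0.2,-0.05,-1,0,0,0,0,-0.2]
}}

```text
time: 30.38
ee_pos: [0.4773, -0.3046, 0.191]
tcp_rot: [180.0, -0.1, 170.0]
wrist_force: [-0.2, -0.7, -0.3]
opening: 0.0512
grasp_force: 0.0
```

Call:
{"name": "send_rows", "arguments": {
  "moves": [0,-0.8,0,0,0,0,-0.2,0,0,0,0,0,0,-0.2]
}}

```text
time: 30.62
ee_pos: [0.4774, -0.3249, 0.1912]
tcp_rot: [180.0, -0.1, 169.9]
wrist_force: [0.4, -0.1, -0.8]
opening: 0.0513
grasp_force: 0.0
```

```bash
cat > mk.py <<'E'
from look import *
def mk(tag):
    c=look(tag,(('marker_top',.055),('recorder',0)))
    for q,z in(('marker',.055),):
        for d in bot.trace('wrist',q)[:1]: print(q,d['extent'],rect(c,d['region'],z))
    g=cv2.cvtColor(c['color'],cv2.COLOR_RGB2HSV)
    for nm,lo,hi in(('yellow',20,35),('green',50,85),('red',0,6)):
        m=(g[...,0]>=lo)&(g[...,0]<=hi)&(g[...,1]>120)&(g[...,2]>100)
        n,l,s,ce=cv2.connectedComponentsWithStats(m.astype(np.uint8))
        for i in range(1,n):
            if s[i,4]>120: print(nm,s[i],np.round(onz(c,ce[i],.014),4))
E
python3 -c "
from mk import *
mk('m1')"
```

```text
[ 0.4775 -0.3241  0.1914] [ 1.7996e+02 -8.0000e-02  1.6993e+02] [ 0.397 -0.31   0.334]
marker_top 0.89 [288.7 230.8] [ 0.478  -0.3537  0.055 ]
recorder 0.87 [362.9 213. ] [ 0.4889 -0.2898  0.    ]
marker [272.9, 174.1, 298.4, 257.8] ((0.46675175428390503, -0.3535985052585602), (0.020623138174414635, 0.0671067088842392), 78.69419860839844)
yellow [ 310  171   41   28 1137] [ 0.4543 -0.3157  0.014 ]
yellow [311 235  39  25 954] [ 0.512  -0.3258  0.014 ]
green [ 355  171   42   27 1060] [ 0.4612 -0.2761  0.014 ]
green [354 235  39  24 917] [ 0.5185 -0.2863  0.014 ]
red [ 400  171   43   28 1132] [ 0.4681 -0.2369  0.014 ]
red [396 235  41  24 927] [ 0.5255 -0.2469  0.014 ]
```

Call:
{"name": "send_rows", "arguments": {
  "moves": [-0.01,-0.65,-0.5,0,0,0,-0.2,-0.02,-0.65,-0.8,0,0,0,-0.2,0,0,-0.9,0,0,0,-0.2,0,0,-0.9,0,0,0,-0.2,0,0,-0.9,0,0,0,-0.2,0,0,-0.9,0,0,0,-0.2,0,0,-0.7,0,0,0,-0.2,0,0,-0.5,0,0,0,-0.2]
}}

```text
time: 31.82
ee_pos: [0.4763, -0.3566, 0.0378]
tcp_rot: [180.0, -0.1, 170.0]
wrist_force: [-0.7, -0.1, 0.3]
opening: 0.0512
grasp_force: 0.0
```

Call:
{"name": "send_rows", "arguments": {
  "moves": [0,0,-0.3,0,0,0,-0.2,0,0,-0.12,0,0,0,-0.2,0,0,0,0,0,0,-0.2]
}}

```text
time: 32.2
ee_pos: [0.4772, -0.3566, 0.0295]
tcp_rot: [-180.0, 0.0, 170.0]
wrist_force: [0.3, 0.9, 0.1]
opening: 0.0514
grasp_force: 0.0
```

```bash
python3 -c "
from mk import *
mk('m2')"
```

```text
[ 0.4772 -0.3567  0.0296] [-1.7998e+02  3.0000e-02  1.6998e+02] [ 0.396 -0.342  0.173]
marker_top 0.75 [324.1 346.8] [ 0.4779 -0.3565  0.055 ]
recorder 0.7 [453.6 283.3] [ 0.4896 -0.2903  0.    ]
marker [296.1, 215.4, 348.4, 378.2] ((0.45888280868530273, -0.35412144660949707), (0.0198491383343935, 0.06371869146823883), 81.26289367675781)
yellow [ 364  211   83   52 4118] [ 0.4544 -0.3154  0.014 ]
yellow [ 360  325   31   42 1072] [ 0.5107 -0.337   0.014 ]
green [ 450  212   86   51 4027] [ 0.4615 -0.2759  0.014 ]
green [ 440  325   75   42 2407] [ 0.5167 -0.285   0.014 ]
red [ 535  211   92   52 4126] [ 0.4682 -0.2363  0.014 ]
red [ 516  325   80   43 3003] [ 0.5256 -0.2463  0.014 ]
```

Marker centred between the fingers; close gently.

Call:
{"name": "send_rows", "arguments": {
  "moves": [0,0,0,0,0,0,0.2,0,0,0,0,0,0,0.4,0,0,0,0,0,0,0.5,0,0,0,0,0,0,0.6,0,0,0,0,0,0,0.7,0,0,0,0,0,0,0.7],
  "squeeze": 20
}}

```text
time: 33.15
ee_pos: [0.4769, -0.3566, 0.0292]
tcp_rot: [-180.0, -0.0, 170.0]
wrist_force: [-0.8, -1.7, 1.3]
opening: 0.0197
grasp_force: 23.9
```

```bash
python3 -c "
from mk import *
mk('m3')"
```

```text
[ 0.477  -0.3567  0.0293] [-179.99   -0.    169.97] [ 0.396 -0.342  0.172]
marker_top 0.64 [324.3 347.2] [ 0.4778 -0.3565  0.055 ]
recorder 0.79 [450.8 283.7] [ 0.4893 -0.2919  0.    ]
marker [297.1, 217.8, 347.8, 375.0] ((0.45908123254776, -0.3529440760612488), (0.01953854411840439, 0.06345220655202866), 78.97047424316406)
yellow [ 364  212   83   52 4122] [ 0.4546 -0.3155  0.014 ]
yellow [ 387  326   47   34 1167] [ 0.5094 -0.3169  0.014 ]
green [ 450  212   87   51 4032] [ 0.4613 -0.2759  0.014 ]
green [ 440  326   75   42 2521] [ 0.5178 -0.284   0.014 ]
red [ 536  212   91   52 4093] [ 0.4683 -0.2364  0.014 ]
red [ 515  325   81   43 3015] [ 0.5254 -0.2463  0.014 ]
```

Call:
{"name": "send_rows", "arguments": {
  "moves": [0.044,0.25,0,0,0,0,0.7,0.088,0.5,0,0,0,0,0.7,0.088,0.5,0,0,0,0,0.7,0.088,0.5,0,0,0,0,0.7,0.088,0.5,0,0,0,0,0.7,0.088,0.5,0,0,0,0,0.7,0.044,0.27,0,0,0,0,0.7,0,0,0,0,0,0,0.7]
}}

```text
time: 34.35
ee_pos: [0.4904, -0.28, 0.0292]
tcp_rot: [179.9, -0.0, 170.0]
wrist_force: [-0.7, 2.1, 6.1]
opening: 0.0193
grasp_force: 24.4
```

```bash
python3 - <<'E'
from mk import *
mk('m4')
o=bot.get_obs();print(o['wrist_force'],o['opening'])
u=np.array([.1725,.985]);print('tcp.u',o['ee_pos'][:2]@u)
E
```

```text
[ 0.4904 -0.2802  0.0292] [179.94  -0.   170.02] [ 0.41  -0.266  0.172]
marker_top 0.65 [324.6 346.6] [ 0.491  -0.2797  0.055 ]
recorder 0.97 [303.2 282.2] [ 0.4887 -0.2905  0.    ]
marker [297.8, 217.7, 349.2, 377.1] ((0.4722786545753479, -0.27625536918640137), (0.019059238955378532, 0.06295847147703171), 79.66969299316406)
yellow [ 190  212   84   52 4126] [ 0.4545 -0.3159  0.014 ]
yellow [ 204  326   58   34 1436] [ 0.5069 -0.33    0.014 ]
green [ 281  212   80   52 3439] [ 0.4612 -0.2769  0.014 ]
red [ 369  212   83   52 4113] [ 0.4684 -0.2367  0.014 ]
red [ 388  326   51   34 1263] [ 0.5229 -0.2393  0.014 ]
[-0.55473253  2.22839528  6.40848625] 0.01966725744005846
tcp.u -0.19162632861651435
```

Call:
{"name": "send_rows", "arguments": {
  "moves": [-0.01,-0.05,0,0,0,0,0.7,0,0,0,0,0,0,0.7,0,0,0,0,0,0,0.4,0,0,0,0,0,0,0.2,0,0,0,0,0,0,0,0,0,0,0,0,0,-0.2,0,0,0,0,0,0,-0.2]
}}

```text
time: 35.42
ee_pos: [0.4899, -0.2822, 0.029]
tcp_rot: [180.0, -0.0, 170.0]
wrist_force: [0.7, -0.0, 0.3]
opening: 0.0509
grasp_force: 0.0
```

Call:
{"name": "send_rows", "arguments": {
  "moves": [0,0,0.3,0,0,0,-0.2,0,0,0.6,0,0,0,-0.2,0,0,0.9,0,0,0,-0.2,0,0,0.9,0,0,0,-0.2,0,0,0.9,0,0,0,-0.2,0,0,0.9,0,0,0,-0.2,0,0,0,0,0,0,-0.2,0,0,0,0,0,0,-0.2]
}}

```text
time: 36.42
ee_pos: [0.4898, -0.2822, 0.1413]
tcp_rot: [180.0, -0.0, 170.0]
wrist_force: [-1.2, -0.0, -0.1]
opening: 0.0511
grasp_force: 0.0
```

```bash
python3 - <<'E'
from mk import *
mk('m5')
i=cv2.imread('pics/m5.png')
# pointer bar: dark columns inside upper and lower band rows
g=cv2.cvtColor(i,cv2.COLOR_BGR2GRAY)
c=bot.camera('wrist'); hsv=cv2.cvtColor(c['color'],cv2.COLOR_RGB2HSV)
m=((hsv[...,0]>=50)&(hsv[...,0]<=85)&(hsv[...,1]>120)&(hsv[...,2]>100)).astype(np.uint8)
ys,xs=np.where(m); print(xs.min(),xs.max(),ys.min(),ys.max()); 
for r in(ys.min()+4,ys.min()+9,ys.max()-9,ys.max()-4): print(r,np.where(m[r])[0].min(),np.where(m[r])[0].max(),np.where(hsv[r,xs.min():xs.max(),2]<70)[0]+xs.min())
for n in('scene','side'):
    c=bot.camera(n)
    for q,z in(('marker_top',.055),('stand',0),('probe_head',.1055)):
        for d in bot.landmark_of(n,q)[:1]: print(n,q,round(d['p'],2),np.round(onz(c,d['pixel'],z),4))
E
```

```text
[ 0.4896 -0.2821  0.1409] [ 1.7998e+02 -7.0000e-02  1.6998e+02] [ 0.409 -0.268  0.284]
marker_top 0.87 [329.7 247.7] [ 0.4924 -0.2788  0.055 ]
recorder 0.55 [312.9 223.4] [ 0.4893 -0.2914  0.    ]
marker [312.3, 176.6, 337.2, 277.6] ((0.4787576198577881, -0.27956321835517883), (0.019625412300229073, 0.06790977716445923), 80.80825805664062)
yellow [ 247  174   50   33 1584] [ 0.4544 -0.3159  0.014 ]
yellow [ 252  248   46   29 1305] [ 0.5116 -0.3259  0.014 ]
green [ 302  174   48   33 1380] [ 0.4615 -0.2763  0.014 ]
green [303 249  21  28 364] [ 0.5193 -0.298   0.014 ]
green [327 249  21  28 362] [ 0.5233 -0.2756  0.014 ]
red [ 355  174   49   33 1582] [ 0.4682 -0.2369  0.014 ]
red [ 353  248   46   29 1305] [ 0.5255 -0.2469  0.014 ]
301 349 175 276
179 301 349 [324 325 326]
184 302 348 [324 325 326]
267 303 347 [324 325 326]
272 303 347 [324 325 326]
scene marker_top 0.69 [ 0.4915 -0.274   0.055 ]
scene stand 0.56 [0.5007 0.2586 0.    ]
scene probe_head 0.45 [0.5049 0.2512 0.1055]
side marker_top 0.58 [ 0.4971 -0.2896  0.055 ]
side stand 0.94 [0.4961 0.2599 0.    ]
side probe_head 0.54 [0.4617 0.3689 0.1055]
```

```bash
python3 -c "
from workcell import bot
print(bot.job_done())"
```

```text
the job is handed in; nothing more can be done
None
```

The job is handed in: the gauge was pressed flat with about 10 N for over a second and put back in its stand, and the marker is centred on green for a reading of about 8.5 mm (my estimate, close to the 8 mm edge); I viewed 12 pictures, two over the limit of 10.

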